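# Show the root side of a welded test plate to the magnifier

### The arm

A 6-joint arm with a two-finger parallel gripper is mounted at the origin on the work surface. World frame = base frame: x ahead of the robot, y to its left, z up, the work surface at z = 0. Lengths are in m, angles in rad, forces in N, time in s.
With the tool pointing down it reaches from about 0.25 to 0.775 m from the base axis. Payload 4 kg.
Tool frame: the origin (TCP) lies midway between the tips of the shut fingers; the grasp point (between the pads) lies 19 mm behind it (grip_point_offset is the distance from the TCP to the grasp point, in m); z points along the fingers, y is the line along which they close (so a half turn about z gives the same grasp; the last joint's range is limited). The gripper opens to 94 mm and grips with 3 to 60 N. Pads are 16 mm wide; open, the fingers measure 119 mm over their backs; the gripper's body (75 mm by 177 mm) begins 78 mm behind the grasp point.
Start: joints at [1.226, 0.087, 1.371, -0, 1.684, -0.103], TCP at [0.132, 0.534, 0.206] pointing down, gripper open.
Joint ranges: [-3.1, 3.1], [-0.76, 2.03], [0.27, 2.55], [-1.08, 4.22], [0.17, 2.65], [-2.57, 2.57]. Speed limits (rad/s): [2.79, 2.79, 3.14, 3.14, 3.14, 3.14].

### API

Orientations are given as [roll, pitch, yaw] about the fixed x, y, z axes, in that order (R = Rz(yaw) Ry(pitch) Rx(roll)).
In Python, from bench import * gives the robot as it stands.
- The arm moves only by the tool carry_out, never from a script. Its argument "commands" is a list of rows, each a list of 6 numbers: the shift along the tool's x, y, z in m, then the turn, a rotation vector about the tool's x, y, z in rad. In form: [[tx, ty, tz, rx, ry, rz], ...]. A call has exactly 5 rows; each row is the pose to reach, as a shift and turn from the pose commanded when the call began, along the tool's axes at that moment; what a row does not reach only later rows make up. A row lasts 1/10 s, in which the tool goes at most 50 mm and 8.59 degrees, less where a joint would pass 70% of its speed; a pose out of reach is approached as far as the arm can. A call with a gripper value outside its range is refused whole. "jaw" is the opening, from 0 (shut) to 1 (fully open), set as the call begins (left out, the last holds). The fingers move at their own pace and stop on an object; the grip force is fixed at half the most. Time passes only in rows, so rows that repeat a pose let the fingers close, or fill a call up. It gives the time, the measured TCP pose, the force, the opening and the grip force at its end, in the units of the state.
- get_obs(): the state, without advancing time (a new reading comes with each control period).
- snapshot(name): name is "scene" or "top"; returns a dict with "img" (420x560x3 uint8, red, green, blue), "range_z" (420x560 float32, m along the optical axis (not along the pixel's ray), 0 where there is no reading), "fx", "fy", "cx", "cy" (pixels), "R" (3x3) and "t" (3): a world point X has camera coordinates R X + t. Camera axes: x right, y down, z forward; pixel columns grow to the right and rows downward; lengths in m; the calibration is good to about 2 mm. A picture is of the moment at which its call begins.
- close_job(): hands the job in; it is judged then, once.
The state is a dict: "time": time; "joint_positions": joint angles; "qvel": joint speeds; "joint_torque": joint torques, N m; "tool_pos": TCP position; "ee_rot": TCP orientation; "wrist_force": force on the tool from outside, world axes, zero at the start; "wrist_torque": the same for the moment, N m; "width": finger opening in m; "finger_force": force on a finger pad.
Only numpy, scipy, OpenCV 4.12 (cv2) and the standard library are available. Lean on these libraries where they do the work, as an engineer would, in place of code of your own. Each camera call takes 0.05 s, during which the arm holds its last target. There are 200 camera calls.

### The job

Lift the welded test plate out of the slotted steel rack, turn it round in the air so that its root side (narrow bead) instead of its cap side (wide bead) looks at the magnifier, and hold it there for inspection: upright and steady, with its weld level across the middle of the lens, square to the lens and about 15 cm in front of the glass. Keep the plate upright all the way, do not bump the magnifier, and leave the half plates and everything else on the bench as they are. Finish while still holding the plate in the air; do not put it down.

Things in the scene. Friction and masses are not known exactly. Their poses are not given: they have to be found in the camera images.
- test_plate: Welded steel test plate, 110 mm wide (y), 100 tall (z), 8 thick (x), about 0.7 kg; origin at the middle of its underside. It stands on edge in a rack slot, the only plate 100 mm tall. Weld across both faces at half height; cap on the +x face, root on the -x face. The upper 40 mm is bare: grip its thickness there, mid-width, from above. At the start the cap faces away from the robot.
- weld_mid (a point): Centre of the test plate: middle of the weld, 50 mm above its underside; axes as the plate's. The weld runs level along y. Cap (+x face): wide rippled bead, 13 mm wide, 2.5 mm proud. Root (-x face): narrow smooth bead, 4 mm wide, 1.7 mm proud.
- rack: Fixed dark steel rack: foot plate 210 (x) x 130 (y) x 6 mm, origin at the middle of its underside on the bench. Three slots 9.5 mm wide run along its y at x = -70, 0, +70 mm, each between two flat bars that rise to 31 mm above the bench. A plate stands on the foot plate (6 mm up), its x along the rack's x, and may lean up to 4 degrees. Place and yaw vary.
- magnifier: Fixed desk magnifier with ring lamp: round foot 190 mm across, 24 high (origin at the middle of its underside), gooseneck behind, and straight above the foot an upright round white head 200 mm across, 35 thick, centre 240 mm above the bench, top at 351. Lens axis level, along the body's x; its -x side faces the robot and is where the plate is shown. Place and yaw vary.
- lens (a point): Centre of the magnifier's glass lens (132 mm across), 240 mm above the bench; axes as the magnifier's.
- half_plate_a: Unwelded steel half plate, 110 x 50 x 8 mm, standing in another slot of the rack, bevelled top edge 56 mm above the bench. Origin at the middle of its underside. Leave alone.
- half_plate_b: The second such half plate, in the remaining slot. Leave alone.
- chipping_hammer: Chipping hammer, 220 mm long (x) and 157 mm over the head, 26 mm high, lying on the bench. Leave alone.
- wire_brush: Wooden-backed wire brush 270 x 28 x 41 mm lying on the bench. Leave alone.
- elbow: Steel 90 degree pipe elbow, 60 mm pipe diameter, about 106 x 106 mm, lying flat. Leave alone.
- flange: Steel weld-neck flange, 115 mm across, 38 mm high. Leave alone.
- magnet_clamp: Arrow-shaped magnetic welding clamp, about 107 x 85 x 16 mm. Leave alone.
- spray_can: Upright metal can, 65 mm across, 200 mm high. Leave alone.

How it is judged:
On the way:
1. the test plate is gripped and lifted clear of the rack, upright (contact force between test_plate and the fingers above 3 N and contact force between test_plate and rack below 0.1 N and contact force between test_plate and magnifier below 0.1 N and height (world z) of test_plate above 0.05 m and angle between test_plate's own z axis and vertical below 0.35 rad), for 0.2 s.
At the end, for the whole second after the job is handed in: Plate held by the gripper in the air, touching neither rack nor magnifier; root side to the lens, 110 to 190 mm from it, weld middle within 25 mm of the lens axis sideways and in height, square within 0.2 rad, upright within 0.07 rad, still (under 20 mm/s, 0.1 rad/s) (contact force between test_plate and the fingers above 3 N and contact force between test_plate and rack below 0.1 N and contact force between test_plate and magnifier below 0.1 N and height (world z) of test_plate above 0.13 m and x of lens in the frame of test_plate between -0.19 and -0.11 m and y of lens in the frame of test_plate between -0.025 and 0.025 m and z of lens in the frame of test_plate between 0.025 and 0.075 m and angle between the x axis of test_plate and the x axis of magnifier, either way round below 0.2 rad and angle between test_plate's own z axis and vertical below 0.07 rad and linear speed of test_plate below 0.02 m/s and angular speed of test_plate below 0.1 rad/s); the arm keeps its last pose, push and grip.
It fails at once if the magnifier is bumped (over 3 N) (contact force between any of test_plate, the fingers, the arm and magnifier above 3 N).
It fails at once if the test plate is tipped over or dropped (over 0.6 rad from upright) (angle between test_plate's own z axis and vertical above 0.6 rad).
It fails at once if a half plate (over 20 mm) or another bystander (over 30 mm) is moved (distance of any of half_plate_a, half_plate_b from where it was at the start of the episode above 0.02 m or distance of any of chipping_hammer, wire_brush, elbow, flange, magnet_clamp, spray_can from where it was at the start of the episode above 0.03 m).
It also fails if it takes over 38 s, if anything falls off the work surface, if the arm or the gripper's body presses on something with over 40 N, if the wrist force passes 120 N, or if a joint passes its speed limit or range.

## Working session

There is one attempt and no reset: what is moved stays moved. The work goes in short steps, Python scripts to look and compute and a tool call to move; the robot and the scene stay as the last step left them, time stands still between calls to the robot, and variables do not carry over. Pictures are saved under pics/ and viewed, at most 10 in all, crops included, and the job is handed in when it is done.

Besides the shell and the picture viewer there is one more tool, called after "Request:" as name(argument=value, ...) on one line, values as JSON. carry_out: Moves the arm, as the interface text tells. Its arguments: {"type":"object","properties":{"commands":{"type":"array","items":{"type":"array","items":{"type":"number"}}},"jaw":{"type":"number"}},"required":["commands"]}

```bash
mkdir -p pics; ls; cat > h.py <<'E'
import numpy as np, cv2
from bench import *
def pts(s):
    z=s["range_z"]; v,u=np.mgrid[:z.shape[0],:z.shape[1]]
    c=np.stack([(u-s["cx"])/s["fx"]*z,(v-s["cy"])/s["fy"]*z,z],-1)
    P=(c-s["t"])@s["R"]; P[z==0]=np.nan
    return P
def save(n,img): cv2.imwrite("pics/"+n+".png",img[...,::-1])
E
python3 - <<'E'
from h import *
import pickle
for n in("scene","top"):
    s=snapshot(n); save(n,s["img"]); pickle.dump(s,open(n+".pkl","wb"))
    print(n,s["fx"],s["cx"],s["cy"],-s["R"].T@s["t"],(s["range_z"]>0).mean())
print(get_obs())
E
```

```text
pics
scene 405.0839793927353 285.9058401624237 207.73035155042103 [1.27877148 0.05093983 1.04230455] 0.9959523809523809
top 438.5516403334337 275.654159252058 210.25905775304327 [0.40477982 0.01868776 1.40978741] 0.9959821428571428
{'time': 0.1, 'joint_positions': array([ 1.22587379e+00,  8.78944379e-02,  1.37206996e+00, -4.37703084e-05,
        1.68362103e+00, -1.03096305e-01]), 'qvel': array([ 1.10215074e-03, -2.33389948e-03, -3.74253767e-03,  9.61219474e-05,
        1.13584279e-03,  1.57162747e-03]), 'joint_torque': array([ 1.77065631e-03, -3.41256523e+01, -3.03299189e+01,  7.19718891e-02,
        3.05023708e-02, -1.15031594e-04]), 'tool_pos': array([0.13156188, 0.53352606, 0.20443077]), 'ee_rot': array([-3.13960598e+00, -1.61812926e-04,  2.89976138e+00]), 'wrist_force': array([-0.19440697,  0.10966969,  0.20895804]), 'wrist_torque': array([ 0.00530172, -0.01577174,  0.00035801]), 'finger_force': 0.0, 'width': 0.0937603054183623}
```

View pics/scene.png

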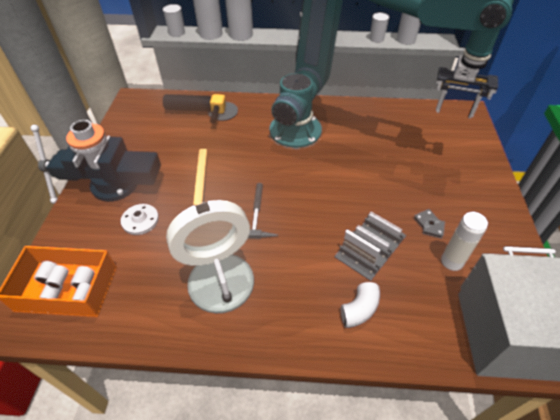

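View pics/top.png

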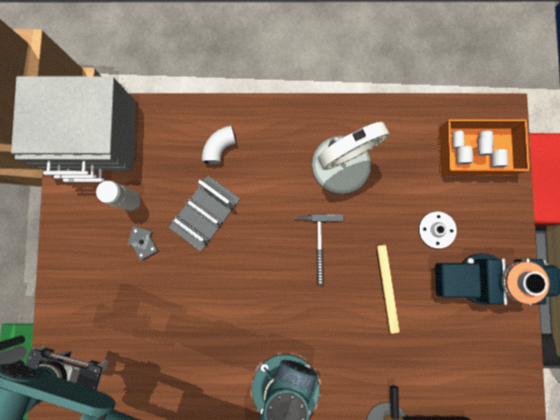

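The scene view shows the rack near (370,245) and the magnifier head at (210,232). The top view shows the rack at (205,213), the foot at (342,165) and the head edge at (355,145). Next I measure both from depth.

```bash
python3 - <<'E'
from h import *
import pickle
for n,box in(("top",(165,170,250,260)),("scene",(330,205,415,285))):
    s=pickle.load(open(n+".pkl","rb")); P=pts(s); u0,v0,u1,v1=box
    Q=P[v0:v1,u0:u1].reshape(-1,3); Q=Q[np.isfinite(Q[:,0])]
    print(n,np.histogram(Q[:,2],bins=np.arange(-.005,.13,.005))[0])
    for lo,hi in((.095,.125),(.07,.095),(.045,.065),(.02,.036)):
        q=Q[(Q[:,2]>lo)&(Q[:,2]<hi)]
        if len(q)>5:
            r=cv2.minAreaRect((q[:,:2]*1000).astype(np.float32)); print(lo,len(q),q.mean(0).round(4),np.round(r[0],1),np.round(r[1],1),round(r[2],1))
    big=cv2.resize(s["img"][v0:v1,u0:u1],None,fx=6,fy=6,interpolation=cv2.INTER_CUBIC); save(n+"_rack",big[:600,:800])
    # magnifier
    b=(300,110,400,205) if n=="top" else (155,190,265,315)
    Q=P[b[1]:b[3],b[0]:b[2]].reshape(-1,3);Q=Q[np.isfinite(Q[:,0])]
    f=Q[(Q[:,2]>.018)&(Q[:,2]<.028)]
    A=np.c_[2*f[:,:2],np.ones(len(f))]
    hull=cv2.convexHull((f[:,:2]*1000).astype(np.float32)); print("foot",len(f),cv2.minEnclosingCircle(hull))
    h=Q[(Q[:,2]>.15)&(Q[:,2]<.37)]
    r=cv2.minAreaRect((h[:,:2]*1000).astype(np.float32)); print("head",len(h),h.mean(0),h.min(0),h.max(0),r)
    h=Q[(Q[:,2]>.3)&(Q[:,2]<.34)]
    r=cv2.minAreaRect((h[:,:2]*1000).astype(np.float32)); print("headtop",len(h),r)
E
```

```text
top [2458 2779 1056  150   14   27  162  238   27   12   31  124   61   11
    3    5    3    1    3    2    8   35   52    5    0    0]
0.095 100 [0.5974 0.2193 0.105 ] [598.8 221.1] [110.3   8. ] 54.1
0.07 14 [0.594  0.22   0.0803] [595.1 222.2] [108.2   6.8] 57.9
0.045 227 [0.5258 0.2731 0.0539] [542.6 260.7] [109.8 152.5] 53.0
0.02 437 [0.5383 0.2666 0.0302] [543.3 263.8] [129.8 161.4] 54.2
foot 1208 ((698.9557495117188, -175.5789031982422), 92.4984130859375)
head 1562 [ 0.69259671 -0.17089866  0.28462715] [ 0.64199082 -0.26990153  0.15153711] [ 0.75501407 -0.08312556  0.35591202] ((699.7940063476562, -175.42442321777344), (37.02842712402344, 194.95010375976562), 26.85163116455078)
headtop 781 ((699.9931030273438, -175.82089233398438), (36.986976623535156, 162.34193420410156), 26.881349563598633)
scene [1820 2458  569  105   97  112  199  289  102  107  101  188  133   72
   35   43   36   34   43   35   42   57   75    1    0    0]
0.095 175 [0.6017 0.2198 0.1032] [599.9 219.7] [110.4  12.2] 54.1
0.07 191 [0.6041 0.22   0.0822] [602.7 217.9] [110.5   8.6] 56.4
0.045 494 [0.5559 0.2601 0.0541] [584.2 242.6] [136.3 250.3] 65.2
0.02 621 [0.5531 0.2637 0.0292] [546.4 261.9] [130.3 162.9] 53.9
foot 2392 ((561.3306884765625, -213.96241760253906), 237.47454833984375)
head 4090 [ 0.71206825 -0.17719073  0.25732119] [ 0.64579627 -0.27262401  0.15003599] [ 0.76375359 -0.08374554  0.35320227] ((708.3201293945312, -176.75424194335938), (48.333457946777344, 197.92507934570312), 26.868478775024414)
headtop 1144 ((703.4999389648438, -178.30419921875), (38.539398193359375, 159.6250457763672), 26.55340576171875)
```

View pics/scene_rack.png

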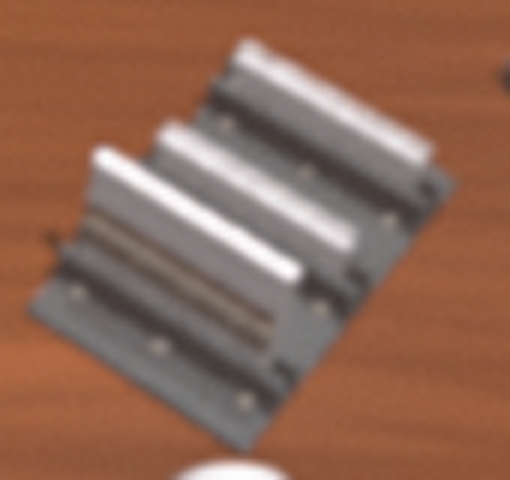

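View pics/top_rack.png

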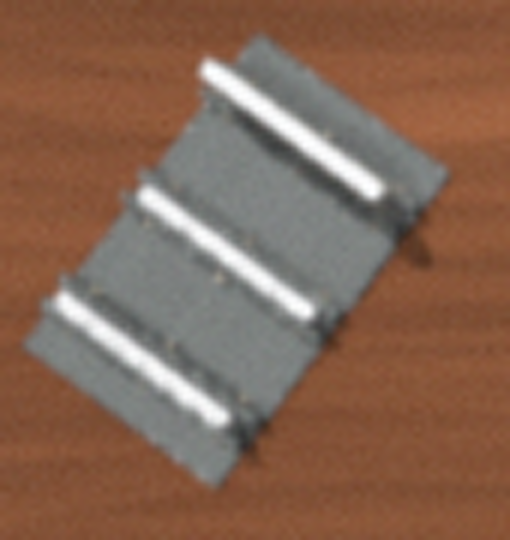

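Top view: the tallest plate is the far one (top crop (290,130)). In the scene crop the wide cap bead faces the camera at (180,280), so the cap points away from the robot. The measured sizes (110×8 at z 0.105, foot 185 across, head 195×37) match the given ones.

The plate is at (0.599,0.221) with normal yaw -35.9°. The lens is at (0.701,-0.176) with yaw 26.8°, so the goal is the plate at (0.567,-0.244) with yaw -153.2°.

```bash
cat >> h.py <<'E'
from scipy.spatial.transform import Rotation as Ro
def go(pos,yawdeg):
    o=get_obs(); R=Ro.from_euler("xyz",o["ee_rot"]); T=Ro.from_euler("xyz",[np.pi,0,np.radians(yawdeg)])
    d=R.inv().apply(np.array(pos)-o["tool_pos"]); r=(R.inv()*T).as_rotvec()
    print("shift",d.round(4),"rot",r.round(4),"t",round(o["time"],2),o["joint_positions"].round(2))
E
python3 -c "
from h import *
go([.599,.2205,.2],54.1)"
```

```text
shift [-0.5288 -0.192   0.0047] rot [-1.5000e-03  1.8000e-03  1.9555e+00] t 0.1 [ 1.23  0.09  1.37 -0.    1.68 -0.1 ]
```

Request:
carry_out(commands=[[-0.02,-0.007,-0.005,0,0,0.08],[-0.05,-0.018,-0.01,0,0,0.2],[-0.09,-0.032,-0.02,0,0,0.34],[-0.13,-0.046,-0.03,0,0,0.48],[-0.17,-0.06,-0.03,0,0,0.62]], jaw=0.6)

```text
time: 0.6
tool_pos: [0.2837, 0.4345, 0.2367]
ee_rot: [3.139, -0.0, 2.275]
wrist_force: [0.5, 0.9, 0.1]
width: 0.0586
finger_force: 0.0
```

```bash
python3 -c "
from h import *
go([.599,.2205,.2],54.1)"
```

```text
shift [-0.3672  0.1018  0.0368] rot [ 0.0017 -0.0019  1.3305] t 0.6 [0.88 0.01 1.39 0.   1.74 0.18]
```

Request:
carry_out(commands=[[-0.04,0.011,0,0,0,0.14],[-0.08,0.022,0,0,0,0.28],[-0.12,0.033,0,0,0,0.42],[-0.16,0.044,0,0,0,0.55],[-0.19,0.052,0,0,0,0.67]])

```text
time: 1.1
tool_pos: [0.4472, 0.3228, 0.2347]
ee_rot: [-3.141, 0.001, 1.603]
wrist_force: [0.2, 0.0, -0.1]
width: 0.0562
finger_force: 0.0
```

```bash
python3 -c "
from h import *
go([.599,.2205,.2],54.1)"
```

```text
shift [-0.1071  0.1485  0.0347] rot [-5.000e-04  1.100e-03  6.587e-01] t 1.1 [ 0.52  0.09  1.31 -0.    1.74  0.49]
```

Request:
carry_out(commands=[[-0.025,0.035,0,0,0,0.14],[-0.05,0.07,0.005,0,0,0.28],[-0.075,0.105,0.015,0,0,0.42],[-0.095,0.135,0.025,0,0,0.55],[-0.107,0.149,0.035,0,0,0.66]])

```text
time: 1.6
tool_pos: [0.6006, 0.2213, 0.1985]
ee_rot: [-3.141, 0.002, 0.942]
wrist_force: [-0.3, -0.3, 0.2]
width: 0.0565
finger_force: 0.0
```

```bash
python3 - <<'E'
from h import *
go([.599,.2205,.068],54.1)
s=snapshot("scene"); save("pre",cv2.resize(s["img"][100:300,290:490],None,fx=3,fy=3))
E
```

```text
shift [-0.0013 -0.0008  0.1305] rot [-0.0006  0.0017 -0.002 ] t 1.6 [ 0.26  0.29  1.15 -0.    1.71  0.89]
```

View pics/pre.png

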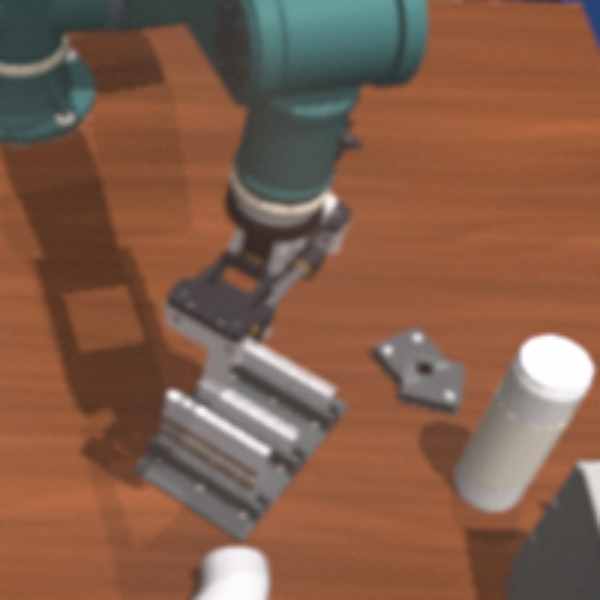

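The picture shows the gripper behind the plate with a finger at crop (210,375), further left than I expected. I'll project the TCP and fingertips into the image and check their depth.

```bash
python3 - <<'E'
from h import *
o=get_obs(); R=Ro.from_euler("xyz",o["ee_rot"])
for n in("scene","top"):
    s=snapshot(n); P=pts(s)
    for k in(-.035,0,.035):
        c=s["R"]@(o["tool_pos"]+R.apply([0,k,-.005]))+s["t"]; u,v=s["fx"]*c[0]/c[2]+s["cx"],s["fy"]*c[1]/c[2]+s["cy"]
        print(n,k,round(u),round(v),"crop",(u-290)*3,(v-100)*3, P[int(v),int(u)].round(3))
    Q=P[100:300,150:490].reshape(-1,3); d=Q-o["tool_pos"]; L=R.inv().apply(np.nan_to_num(d,nan=9))
    for a,b in((-.035,0),(-.095,-.06)):
        m=(L[:,2]>a)&(L[:,2]<b)&(np.hypot(L[:,0],L[:,1])<.15); print(a,m.sum(),L[m].min(0).round(3) if m.any() else 0,L[m].max(0).round(3) if m.any() else 0)
E
```

```text
scene -0.035 374 212 crop 251.42464873317664 334.6075615283804 [0.661 0.214 0.308]
scene 0 367 219 crop 230.1240218267164 358.12285214415454 [0.683 0.197 0.304]
scene 0.035 359 227 crop 208.1302424177303 382.4033635494164 [0.631 0.197 0.206]
-0.035 74 [-0.01  -0.041 -0.035] [ 0.01   0.04  -0.001]
-0.095 15 [-0.009 -0.039 -0.094] [ 0.011 -0.027 -0.06 ]
top -0.035 201 196 crop -267.9861370110592 286.6207166817046 [nan nan nan]
top 0 208 186 crop -245.14545975786567 256.62121600253374 [0.541 0.158 0.577]
top 0.035 216 176 crop -222.4083644827628 226.7577624110928 [0.61  0.184 0.314]
-0.035 5 [-0.008  0.025 -0.02 ] [-0.007  0.031 -0.   ]
-0.095 0 0 0
```

Depth agrees with the kinematics (fingertips symmetric at ±0.04), so the offset was only perspective. Descending.

Request:
carry_out(commands=[[-0.001,-0.001,0.02,0,0,0],[-0.001,-0.001,0.05,0,0,0],[-0.001,-0.001,0.08,0,0,0],[-0.001,-0.001,0.107,0,0,0],[-0.001,-0.001,0.13,0,0,0]])

```text
time: 2.25
tool_pos: [0.5957, 0.2249, 0.07]
ee_rot: [-3.141, -0.0, 0.954]
wrist_force: [-0.2, 0.6, -0.1]
width: 0.0562
finger_force: 0.0
```

Request:
carry_out(commands=[[0,0,0,0,0,0],[0,0,0,0,0,0],[0,0,0,0,0,0],[0,0,0,0,0,0],[0,0,0,0,0,0]], jaw=0.3)

```text
time: 2.75
tool_pos: [0.5981, 0.2237, 0.0723]
ee_rot: [3.14, -0.002, 0.95]
wrist_force: [-0.4, 0.5, -0.3]
width: 0.0285
finger_force: 0.0
```

Request:
carry_out(commands=[[0,0,0,0,0,0],[0,0,0,0,0,0],[0,0,0,0,0,0],[0,0,0,0,0,0],[0,0,0,0,0,0]], jaw=0)

```text
time: 3.25
tool_pos: [0.6001, 0.2214, 0.0707]
ee_rot: [3.135, -0.001, 0.949]
wrist_force: [6.0, -3.2, -2.1]
width: 0.0081
finger_force: 29.9
```

Request:
carry_out(commands=[[0,0,-0.006,0,0,0],[0,0,-0.014,0,0,0],[0,0,-0.024,0,0,0],[0,0,-0.034,0,0,0],[0,0,-0.044,0,0,0]])

```text
time: 3.75
tool_pos: [0.5955, 0.2228, 0.1117]
ee_rot: [-3.137, 0.004, 0.949]
wrist_force: [0.1, 0.2, -6.5]
width: 0.0076
finger_force: 30.0
```

Request:
carry_out(commands=[[0,0,-0.015,0,0,0],[0,0,-0.035,0,0,0],[0,0,-0.06,0,0,0],[0,0,-0.085,0,0,0],[0,0,-0.105,0,0,0]])

```text
time: 4.25
tool_pos: [0.5969, 0.2238, 0.2216]
ee_rot: [3.141, -0.001, 0.95]
wrist_force: [0.1, -0.6, -7.3]
width: 0.008
finger_force: 30.0
```

Request:
carry_out(commands=[[0,0,-0.015,0,0,0],[0,0,-0.03,0,0,0],[0,0,-0.04,0,0,0],[0,0,-0.04,0,0,0],[0,0,-0.04,0,0,0]])

```text
time: 4.75
tool_pos: [0.597, 0.2234, 0.2588]
ee_rot: [-3.141, 0.001, 0.95]
wrist_force: [0.0, -0.2, -7.2]
width: 0.0078
finger_force: 30.0
```

```bash
python3 - <<'E'
from h import *
yaw=np.degrees(get_obs()["ee_rot"][2])
go([.42,.05,.255],54.1-60); print(get_obs()["tool_pos"])
s=snapshot("scene"); save("lift",cv2.resize(s["img"][100:300,290:490],None,fx=3,fy=3))
P=pts(s); o=get_obs(); R=Ro.from_euler("xyz",o["ee_rot"]); L=R.inv().apply(np.nan_to_num(P.reshape(-1,3),nan=9)-o["tool_pos"])
m=(abs(L[:,0])<.07)&(abs(L[:,1])<.02)&(L[:,2]>0.0)&(L[:,2]<.09); print(m.sum(),L[m].min(0),L[m].max(0))
for a in np.arange(0,.09,.01):
    k=m&(L[:,2]>a)&(L[:,2]<a+.01); print(a.round(2),k.sum(),np.median(L[k],0).round(4) if k.any() else "")
E
```

```text
shift [-0.244  -0.0431  0.0041] rot [-3.0000e-04  1.1000e-03  1.0529e+00] t 4.75 [0.27 0.28 1.04 0.   1.82 0.89]
[0.59699201 0.22338055 0.25884302]
636 [-0.05619378 -0.00461073  0.00010764] [0.05458964 0.00866887 0.06535811]
0.0 125 [0.0052 0.0038 0.0065]
0.01 97 [0.0015 0.0055 0.0144]
0.02 82 [0.0008 0.0034 0.0256]
0.03 98 [0.0057 0.0032 0.0348]
0.04 105 [0.0062 0.0032 0.0448]
0.05 95 [-0.0045  0.003   0.0548]
0.06 34 [0.0073 0.0026 0.0623]
0.07 0 
0.08 0
```

View pics/lift.png

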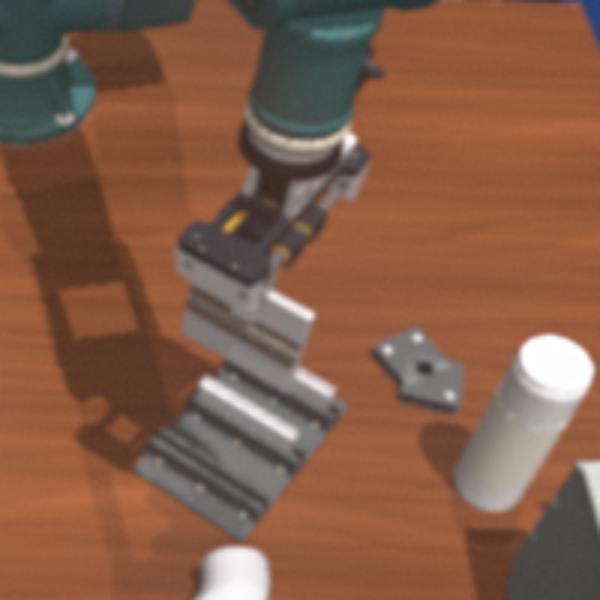

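The plate is firmly gripped and upright at crop (250,325), cap side visible and clear of the rack. The half plates are still in place. Now I retract and turn.

Request:
carry_out(commands=[[-0.012,-0.002,0,0,0,0.05],[-0.035,-0.006,0,0,0,0.15],[-0.065,-0.011,0,0,0,0.27],[-0.095,-0.017,0,0,0,0.39],[-0.12,-0.021,0,0,0,0.5]])

```text
time: 5.3
tool_pos: [0.5085, 0.137, 0.2581]
ee_rot: [-3.141, 0.003, 0.445]
wrist_force: [0.3, 0.5, -7.2]
width: 0.0079
finger_force: 30.0
```

```bash
python3 -c "
from h import *
go([.42,.05,.255],54.1-60)"
```

```text
shift [-0.1173  0.0404  0.0034] rot [2.00e-04 2.90e-03 5.48e-01] t 5.3 [ 0.16  0.03  1.32 -0.    1.79  1.28]
```

Request:
carry_out(commands=[[-0.025,0.009,0,0,0,0.11],[-0.05,0.018,0,0,0,0.22],[-0.075,0.027,0,0,0,0.33],[-0.1,0.035,0,0,0,0.45],[-0.117,0.04,0,0,0,0.55]])

```text
time: 5.8
tool_pos: [0.4205, 0.0501, 0.2585]
ee_rot: [3.141, 0.002, -0.106]
wrist_force: [0.8, -0.8, -6.4]
width: 0.0074
finger_force: 30.0
```

```bash
python3 -c "
from h import *
go([.46,-.25,.255],-63.15)"
```

```text
shift [0.0709 0.2942 0.0035] rot [0.0015 0.0015 0.9967] t 5.8 [-0.02 -0.2   1.54 -0.    1.8   1.66]
```

Request:
carry_out(commands=[[0.006,0.025,0,0,0,0.1],[0.013,0.055,0,0,0,0.2],[0.02,0.085,0,0,0,0.3],[0.028,0.115,0,0,0,0.4],[0.035,0.145,0,0,0,0.5]])

```text
time: 6.3
tool_pos: [0.4421, -0.0976, 0.2584]
ee_rot: [3.142, 0.002, -0.604]
wrist_force: [0.1, 0.8, -7.3]
width: 0.0077
finger_force: 30.0
```

```bash
python3 -c "
from h import *
go([.46,-.25,.255],-63.15)"
```

```text
shift [0.1013 0.1152 0.0033] rot [0.0005 0.0015 0.4979] t 6.3 [-0.34 -0.13  1.48  0.    1.79  1.83]
```

Request:
carry_out(commands=[[0.02,0.023,0,0,0,0.1],[0.045,0.05,0,0,0,0.22],[0.07,0.08,0.001,0,0,0.34],[0.09,0.102,0.002,0,0,0.44],[0.101,0.115,0.003,0,0,0.5]])

```text
time: 6.8
tool_pos: [0.4604, -0.2509, 0.2546]
ee_rot: [3.14, 0.002, -1.106]
wrist_force: [-0.1, -0.2, -7.3]
width: 0.0081
finger_force: 30.0
```

```bash
python3 -c "
from h import *
go([.567,-.244,.255],-63.15)
s=snapshot('top');P=pts(s);Q=P.reshape(-1,3);Q=Q[(abs(Q[:,0]-.7)<.12)&(abs(Q[:,1]+.176)<.12)&(Q[:,2]>.26)&(Q[:,2]<.37)]
print(cv2.minAreaRect((Q[:,:2]*1000).astype(np.float32)))"
```

```text
shift [ 0.0417 -0.0984 -0.0006] rot [ 0.0018  0.0017 -0.0037] t 6.8 [-0.61  0.03  1.34 -0.    1.78  2.07]
((700.3411254882812, -176.40341186523438), (36.45257568359375, 191.8678436279297), 26.712711334228516)
```

Request:
carry_out(commands=[[0.006,-0.014,0,0,0,0],[0.014,-0.032,0,0,0,0],[0.022,-0.052,0,0,0,0],[0.03,-0.07,0,0,0,0],[0.036,-0.085,0,0,0,0]])

```text
time: 7.35
tool_pos: [0.5536, -0.2414, 0.2549]
ee_rot: [3.14, 0.002, -1.099]
wrist_force: [-0.1, 0.3, -7.2]
width: 0.0079
finger_force: 30.0
```

Request:
carry_out(commands=[[0.003,-0.006,0,0,0,0],[0.005,-0.01,0,0,0,0],[0.006,-0.013,0,0,0,0],[0.006,-0.013,0,0,0,0],[0.006,-0.013,0,0,0,0]])

```text
time: 7.85
tool_pos: [0.567, -0.2417, 0.2567]
ee_rot: [3.141, 0.0, -1.101]
wrist_force: [-0.1, -0.2, -7.0]
width: 0.0081
finger_force: 30.0
```

```bash
python3 - <<'E'
from h import *
go([.567,-.244,.255],-63.15)
o=get_obs(); R=Ro.from_euler("xyz",o["ee_rot"])
for n in("scene","top"):
    s=snapshot(n); save("end_"+n,s["img"]); P=pts(s)
    L=R.inv().apply(np.nan_to_num(P.reshape(-1,3),nan=9)-o["tool_pos"])
    m=(abs(L[:,0])<.075)&(abs(L[:,1])<.02)&(L[:,2]>-.03)&(L[:,2]<.09)
    for a in np.arange(-.03,.08,.01):
        k=m&(L[:,2]>a)&(L[:,2]<a+.01)
        if k.any(): print(n,a.round(2),k.sum(),np.median(L[k],0).round(4),L[k].min(0).round(3),L[k].max(0).round(3))
img=np.hstack([cv2.imread("pics/end_scene.png")[130:330,130:330],cv2.imread("pics/end_top.png")[90:290,260:460]])
cv2.imwrite("pics/end.png",cv2.resize(img,None,fx=2,fy=2,interpolation=2))
E
```

```text
shift [0.002  0.001  0.0017] rot [0.0002 0.     0.0016] t 7.85 [-0.49  0.23  1.1  -0.    1.8   2.18]
scene -0.03 61 [ 0.0052 -0.0039 -0.024 ] [-0.057 -0.017 -0.03 ] [ 0.052 -0.001 -0.02 ]
scene -0.02 120 [-0.0012 -0.0032 -0.0151] [-0.057 -0.018 -0.02 ] [ 0.052  0.    -0.01 ]
scene -0.01 99 [ 0.0011 -0.0033 -0.0054] [-0.056 -0.015 -0.01 ] [ 0.052 -0.    -0.   ]
scene 0.0 104 [ 0.002  -0.0034  0.0051] [-0.057 -0.009  0.   ] [ 0.052 -0.     0.01 ]
scene 0.01 108 [-0.0032 -0.004   0.0139] [-0.056 -0.007  0.01 ] [0.051 0.001 0.02 ]
scene 0.02 100 [-0.0001 -0.0033  0.0247] [-0.057 -0.006  0.02 ] [ 0.052 -0.001  0.03 ]
scene 0.03 105 [-0.0029 -0.0033  0.0347] [-0.056 -0.008  0.03 ] [0.052 0.001 0.04 ]
scene 0.04 105 [-0.0009 -0.003   0.0452] [-0.057 -0.007  0.04 ] [0.052 0.002 0.05 ]
scene 0.05 98 [-0.0005 -0.0027  0.0551] [-0.057 -0.007  0.05 ] [0.052 0.    0.06 ]
scene 0.06 33 [ 0.0102 -0.0022  0.0617] [-0.056 -0.006  0.06 ] [0.052 0.001 0.067]
top -0.03 4 [-0.0583  0.0018 -0.0244] [-0.059 -0.003 -0.029] [-0.058  0.004 -0.022]
top -0.02 2 [-0.0582  0.0004 -0.0126] [-0.059 -0.001 -0.014] [-0.058  0.002 -0.011]
top -0.01 5 [-0.0588  0.0024 -0.0042] [-0.06  -0.002 -0.009] [-0.056  0.005 -0.   ]
top 0.0 2 [-0.0554  0.0064  0.0094] [-0.057  0.006  0.009] [-0.054  0.007  0.01 ]
top 0.01 4 [-0.0581 -0.0003  0.0129] [-0.058 -0.004  0.012] [-0.057  0.005  0.019]
top 0.02 3 [-0.0585 -0.0005  0.0256] [-0.059 -0.003  0.022] [-0.058  0.003  0.027]
top 0.03 2 [-0.059  -0.0001  0.0345] [-0.059 -0.002  0.032] [-0.059  0.002  0.037]
top 0.04 3 [-0.0588  0.0026  0.0446] [-0.059  0.     0.041] [-0.058  0.004  0.048]
top 0.05 2 [-0.0589  0.0018  0.0564] [-0.059 -0.001  0.054] [-0.059  0.005  0.058]
top 0.06 2 [-0.0551  0.0029  0.0627] [-0.059  0.001  0.062] [-0.052  0.005  0.063]
```

View pics/end.png

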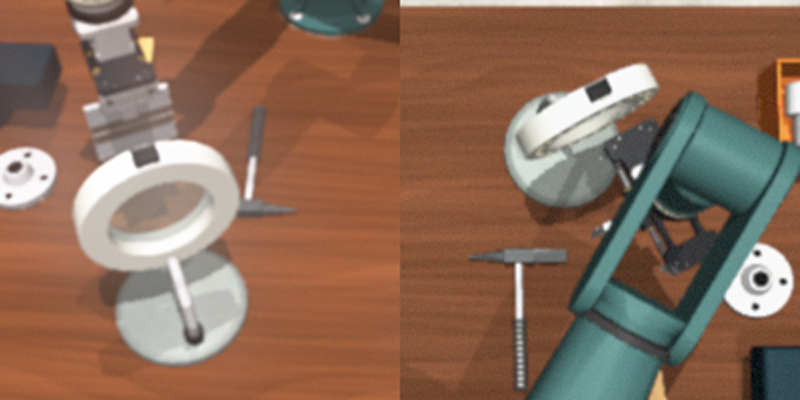

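The end view shows the plate at (130,120) behind the lens ring, clear of it. Its bead stands only about 0.7 mm proud of the median face, against about 2 mm for the cap earlier, so the root side faces the lens. The plate is upright within about 1°. I'll let it settle, then hand in.

Request:
carry_out(commands=[[0.001,0.001,0.001,0,0,0],[0.001,0.001,0.001,0,0,0],[0.001,0.001,0.001,0,0,0],[0.001,0.001,0.001,0,0,0],[0.001,0.001,0.001,0,0,0]])

```text
time: 8.45
tool_pos: [0.567, -0.243, 0.2554]
ee_rot: [-3.142, 0.0, -1.1]
wrist_force: [-0.2, -0.2, -7.6]
width: 0.0077
finger_force: 30.0
```

Request:
carry_out(commands=[[0,0,0,0,0,0],[0,0,0,0,0,0],[0,0,0,0,0,0],[0,0,0,0,0,0],[0,0,0,0,0,0]])

```text
time: 8.95
tool_pos: [0.567, -0.243, 0.2555]
ee_rot: [-3.142, 0.0, -1.1]
wrist_force: [0.6, 0.2, -6.9]
width: 0.0075
finger_force: 30.0
```

```bash
python3 -c "
from h import *
go([.567,-.244,.255],-63.15);print(abs(get_obs()['qvel']).max())
print(close_job())"
```

```text
shift [0.0009 0.0005 0.0005] rot [-0.0001  0.0001  0.002 ] t 8.95 [-0.5   0.24  1.1   0.    1.8   2.17]
0.002791820209039136
the job is handed in; nothing more can be done
None
```

I handed the job in at about 9 s with the plate still gripped and steady: root side to the lens, about 15 cm from the glass, square, upright within about 1°, weld level on the lens axis by my own measurements (no verdict was returned).

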